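# Key two sample blocks together in a dry-bath heater

### The arm

A 6-joint arm with a two-finger parallel gripper is mounted at the origin on a cart in front of the work surface, level with it; the furniture and walls round the work are solid. World frame = base frame: x ahead of the robot, y to its left, z up, the work surface at z = 0. Lengths are in m, angles in rad, forces in N, time in s.
With the tool pointing down it reaches from about 0.3 to 0.875 m from the base axis. Payload 6.4 kg.
Tool frame: the origin (TCP) lies between the finger pads; the fingertips stand 25 mm ahead of it and the grasp point (between the pads) lies 6 mm ahead of it; z points along the fingers, y is the line along which they close (so a half turn about z gives the same grasp; the last joint's range is limited). The gripper opens to 85 mm and grips with 20 to 120 N. Pads are 22 mm wide; open, the fingers measure 114 mm over their backs; the gripper's body (76 mm by 85 mm) begins 54 mm behind the grasp point. The pads swing forward as they close: fully open they stand 13 mm farther back than shut.
Start: joints at [0.97, 0.181, 1.607, -0, 1.354, -0.206], TCP at [0.221, 0.531, 0.256] pointing down, gripper open.
Joint ranges: [-2.99, 2.99], [-0.89, 2.07], [0.3, 2.58], [-1.14, 4.28], [0, 2.63], [-3.12, 3.12]. Speed limits (rad/s): [2.57, 2.57, 3.01, 3.14, 3.14, 3.14].

### API

Orientations are given as a unit quaternion [w, x, y, z].
In Python, from bench import ctrl gives the robot as it stands.
- The arm moves only by the tool servo_tool, never from a script. Its argument "series" is text: rows parted by semicolons, each of 7 numbers parted by spaces: the gripper command: -1 is fully open, 1 is shut, values between are in proportion, then the shift along the tool's x, y, z in m, then the turn, a rotation vector about the tool's x, y, z in degrees. A call has 1 to 12 rows; each row is the pose to reach, as a shift and turn from the pose commanded when the call began, along the tool's axes at that moment; what a row does not reach only later rows make up. A row lasts 1/12 s, in which the tool goes at most 41.7 mm and 7.16 degrees, less where a joint would pass 70% of its speed; a pose out of reach is approached as far as the arm can. A call with a gripper value outside its range is refused whole. The fingers move at their own pace and stop on an object; the grip force is fixed at half the most. Time passes only in rows, so rows that repeat a pose let the fingers close. It gives the time, the measured TCP pose, the force, the opening and the grip force at its end, in the units of the state.
- ctrl.get_obs(): the state, without advancing time (a new reading comes with each control period).
- ctrl.camera(name): name is "side" or "top" or "wrist"; returns a dict with "img" (384x512x3 uint8, red, green, blue), "z_map" (384x512 float32, m along the optical axis (not along the pixel's ray), 0 where there is no reading), "fovy" (degrees; the focal length in pixels is half the picture's height over the tangent of half this angle, whatever the lens; pixels are square), "cx", "cy" (the principal point, pixels), "extrinsics" (4x4, takes a point from camera to world coordinates); the wrist camera has in their place "T_tool_cam" (4x4, takes a point from camera to tool coordinates, whose origin is the TCP and whose axes are the flange's). Camera axes: x right, y down, z forward; pixel columns grow to the right and rows downward; lengths in m; the calibration is good to about 2 mm. A picture is of the moment at which its call begins: read the wrist's pose just before it.
- ctrl.hand_in(): hands the job in; it is judged then, once.
The state is a dict: "time_s": time; "q": joint angles; "dq": joint speeds; "joint_efforts": joint torques, N m; "eef_pos": TCP position; "eef_rot": TCP orientation; "wrist_force": force on the tool from outside, world axes, zero at the start; "torque": the same for the moment, N m; "opening": opening from 0.0 (shut) to 1.0 (fully open); "grasp_force": force on a finger pad.
Only numpy, scipy, OpenCV 4.12 (cv2) and the standard library are available. Lean on these libraries where they do the work, as an engineer would, in place of code of your own. Each camera call takes 0.05 s, during which the arm holds its last target. There are 200 camera calls.

### The job

Take the two aluminium sample blocks off the sloping cooling rack and fit them into the well of the dry-bath heater like jigsaw pieces, so that both lie flush: the block with the cut corner in the cell with the slotted walls, turned whichever way lets it drop over the locating pin, and the other block beside it with its T-shaped tab locked into the first block. Leave the small beaker, the vial and the marker where they are.

Things in the scene. Friction and masses are not known exactly. Their poses are not given: they have to be found in the camera images.
- nest: White dry-bath heater, fixed, with a grey metal well. Origin: underside, at the joint of its two cells; x away from its console, y along the well, z up. 97 mm in x plus a 36 mm console at -x (40 mm high), y from -70 to +77 mm, top at z 50. Well 20 mm deep (floor at z 30), 59 mm wide in x. Cell A is the +y half, cell B the -y half, no wall between. 1.5 mm clearance all round each block.
- cell_a (a point): Centre of cell A on the well floor, at (0, 28.75, 30) mm of the nest, axes as the nest's; the cut-corner block's origin belongs here. A steel pin 8 mm thick, 10 mm high, stands on the floor in one of three corners, 22.3 mm in x and y from here: (-x,+y), (-x,-y) or (+x,+y). Which one differs each time and is told nowhere; the other two have flat plugs.
- cell_b (a point): Centre of cell B on the well floor, at (0, -28.75, 30) mm of the nest, axes as the nest's. The plain block's origin belongs here. Plain walls.
- slot (a point): Mouth, at the top edge, of the T-shaped slot in cell A's +y wall, (0, 58.25, 50) mm of the nest. The -x and +x walls of cell A have the same slot at mid-wall. Full well depth; mouth 12 mm wide in a 3 mm lip, 19 mm wide behind, 12 mm deep in all.
- rack: Fixed steel rack: one sheet 236 mm wide in y, sloping at 30 deg, rising toward the rack's +x, with a 9 mm ledge at the low edge. Origin under its middle at table height. Both blocks lie on it side by side, 100 to 120 mm apart in y, in either order, origins 36 mm above the table, their own z tilted 30 deg toward the rack's -x, their y along the rack's y.
- socket_block: Loose aluminium block 56 x 56 x 20 mm, about 0.2 kg. Origin: centre of the underside, z up. T-shaped tab at its +y side; T-shaped sockets, of the same form as the nest's slots, in the other three; its (-x,+y) corner has a 12 mm square cut out, full height, for the pin. Its tab enters any slot of cell A, but it drops flush only if the cut corner meets the pin, else it stops 10 mm high.
- socket_tab (a point): End of the socket block's tab at mid-height, (0, 40, 10) mm of the block. The tab stands out 12 mm, neck 9 mm wide, head 16 mm wide and 6 mm thick, full height. Tab along the nest's +y suits a pin at (-x,+y); along -x a pin at (-x,-y); along +x a pin at (+x,+y).
- socket_knob (a point): Centre of the top of the socket block's lifting knob, (0, 0, 54) mm of the block. Square knob 20 x 20 mm, 34 mm high (block z 20 to 54), sides along the block's x and y.
- end_block: Loose aluminium block, 56 x 56 x 20 mm, about 0.2 kg. Origin: centre of the underside, z up. The same T-shaped tab at its +y side, plain other sides, and the same square knob (20 x 20 mm, z 20 to 54). It fits cell B only with its tab along the nest's +y, in the socket of the other block.
- small_beaker: Bystander: glass beaker 43 mm wide, 55 mm high, standing loose; origin at its underside.
- vial_white_cap: Bystander: white-capped vial 24 mm wide, 46 mm high, standing loose between heater and rack; origin at its underside.
- marker: Bystander: marker pen 128 mm long, 17 mm thick, lying loose in front; origin at its underside.

How it is judged:
By the outcome, as a careful person would: the job done as asked, in the order asked, and still so for the second after the job is handed in, with the robot touching nothing.
It also fails if it takes over 67 s, if anything falls off the work surface, if the arm or the gripper's body presses on something with over 40 N, if the wrist force passes 120 N, or if a joint passes its speed limit or range.

## Working session

There is one attempt and no reset: what is moved stays moved. The work goes in short steps, Python scripts to look and compute and a tool call to move; the robot and the scene stay as the last step left them, time stands still between calls to the robot, and variables do not carry over. Pictures are saved under pics/ and viewed, at most 10 in all, crops included, and the job is handed in when it is done.

Besides the shell and the picture viewer there is one more tool, called by a JSON object that holds its "method" and its "body". servo_tool: Moves the arm, as the interface text tells. Its arguments: {"type":"object","properties":{"series":{"type":"string"}},"required":["series"]}

```bash
ls; mkdir -p pics
cat > h.py <<'E'
import numpy as np, cv2, sys
from bench import ctrl
from scipy.spatial.transform import Rotation as R
def rot(q): return R.from_quat([q[1],q[2],q[3],q[0]])
def shot(name):
    o=ctrl.get_obs(); c=ctrl.camera(name)
    if 'extrinsics' in c: T=np.array(c['extrinsics'])
    else:
        W=np.eye(4); W[:3,:3]=rot(o['eef_rot']).as_matrix(); W[:3,3]=o['eef_pos']; T=W@np.array(c['T_tool_cam'])
    z=c['z_map']; f=192/np.tan(np.radians(c['fovy'])/2)
    v,u=np.mgrid[:384,:512]
    P=np.stack([(u-c['cx'])/f*z,(v-c['cy'])/f*z,z,np.ones_like(z)],-1)@T.T
    P=P[...,:3]; P[z==0]=np.nan
    return c['img'],P,T,f
E
python3 - <<'E'
from h import *
o=ctrl.get_obs(); print(o)
ims=[]
for n in ['top','side','wrist']:
    i,P,T,f=shot(n); np.savez('pics/%s0.npz'%n,i=i,P=P,T=T,f=f); print(n,T.round(3).tolist(),f)
    cv2.imwrite('pics/%s0.png'%n,i[...,::-1])
E
```

```text
pics
{'time_s': 0.0, 'q': array([ 9.69683904e-01,  1.81565911e-01,  1.60802355e+00, -1.43417414e-05,
        1.35381667e+00, -2.06337701e-01]), 'dq': array([ 0.0007974 ,  0.00073579,  0.00101107, -0.00116067, -0.00151632,
       -0.00054025]), 'joint_efforts': array([ 9.06197456e-04, -4.44875550e+01, -3.51339161e+01, -1.96088936e-04,
        9.05093970e-03,  3.45438434e-05]), 'eef_pos': array([0.22085004, 0.53032803, 0.25536263]), 'eef_rot': array([-3.49771426e-04,  1.96106495e-01,  9.80582184e-01, -8.36592435e-04]), 'wrist_force': array([-0.61598653, -0.21961853,  0.20337766]), 'torque': array([-0.01734236, -0.03394606, -0.01988435]), 'grasp_force': 0.0, 'opening': 1.0006596454222298}
top [[-0.027, -0.999, 0.046, 0.469], [-0.999, 0.028, 0.019, -0.025], [-0.021, -0.045, -0.999, 0.92], [0.0, 0.0, 0.0, 1.0]] 365.9623784929102
side [[-0.999, 0.032, -0.021, 0.522], [0.035, 0.553, -0.832, 0.693], [-0.015, -0.832, -0.554, 0.568], [0.0, 0.0, 0.0, 1.0]] 391.91494284587645
wrist [[0.385, 0.892, 0.237, 0.162], [0.923, -0.372, -0.101, 0.556], [-0.002, 0.258, -0.966, 0.373], [0.0, 0.0, 0.0, 1.0]] 305.060021626613
```

View pics/top0.png

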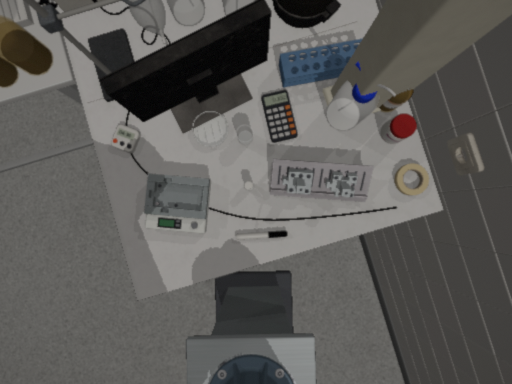

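View pics/side0.png

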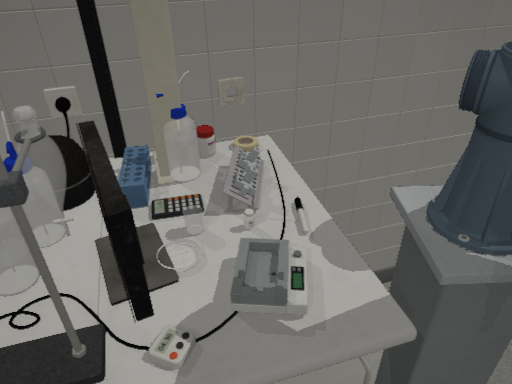

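The top view shows the heater (178,203) with its console toward the robot, and the rack (320,180) with blocks at (298,180) and (343,183). The side view shows the well open. I'll localize both and zoom in.

Run:
```python
from h import *
d=np.load('pics/top0.npz'); i=d['i'];P=d['P']
a=cv2.resize(i[160:245,135:225],(400,378),interpolation=cv2.INTER_CUBIC)
b=cv2.resize(i[150:210,262:377],(400,209),interpolation=cv2.INTER_CUBIC)
b=cv2.copyMakeBorder(b,0,169,0,0,cv2.BORDER_CONSTANT)
s=np.load('pics/side0.npz')
c=cv2.resize(s['i'][225:320,220:320],(400,380),interpolation=cv2.INTER_CUBIC)[:378]
c2=cv2.resize(s['i'][140:220,210:280],(331,378),interpolation=cv2.INTER_CUBIC)
c2=cv2.copyMakeBorder(c2,0,0,0,69,cv2.BORDER_CONSTANT)
m=np.vstack([np.hstack([a,b]),np.hstack([c,c2])])[...,::-1]
cv2.imwrite('pics/crop0.png',cv2.resize(m,(620,586)))
for n,(u,v) in dict(n1=(148,178),n2=(209,180),n3=(207,230),n4=(148,228),B=(298,180),C=(343,183),r1=(272,150),r2=(368,165),vial=(249,186),beak=(245,135),marker=(260,236)).items(): print(n,P[v,u].round(3))
# nest rim points
z=P[...,2]; x=P[...,0]; y=P[...,1]
g=np.s_[160:245,135:225]
m=(abs(z-.05)<.006); mm=np.zeros_like(m); mm[g]=m[g]
p=np.float32(np.c_[x[mm],y[mm]]*1000); print('nest rim',len(p),cv2.minAreaRect(p),np.median(z[mm]))
# rack plane fit
g=np.s_[150:205,268:372]; Q=P[g].reshape(-1,3); Q=Q[np.isfinite(Q).all(1)&(Q[:,2]>.012)]
print(Q.min(0),Q.max(0))
# knob tops
for lo,hi in [(268,320),(320,372)]:
  q=P[150:205,lo:hi].reshape(-1,3); n=np.array([-.5,0,.866]); h=q@n
  k=q[h>np.nanmax(h)-.01]; print(len(k),k.mean(0),np.nanmax(h))
```

```text
n1 [0.549 0.231 0.05 ]
n2 [0.54  0.085 0.044]
n3 [ 0.418  0.099 -0.001]
n4 [ 0.427  0.248 -0.003]
B [ 0.533 -0.126  0.065]
C [ 0.523 -0.231  0.061]
r1 [ 0.615 -0.07   0.002]
r2 [ 0.564 -0.292  0.056]
vial [ 0.523 -0.011  0.047]
beak [ 0.655 -0.003  0.002]
marker [ 0.401 -0.034  0.015]
nest rim 1223 ((504.921142578125, 163.79727172851562), (148.26710510253906, 96.8246841430664), 83.31085968017578) 0.04990377238999966
[ 0.47997774 -0.30159377  0.01202207] [ 0.58438201 -0.06160896  0.09046398]
81 [ 0.51244499 -0.12873573  0.08318856] -0.18072023267983298
83 [ 0.50165706 -0.23122696  0.08279384] -0.1754143042363408
```

View pics/crop0.png

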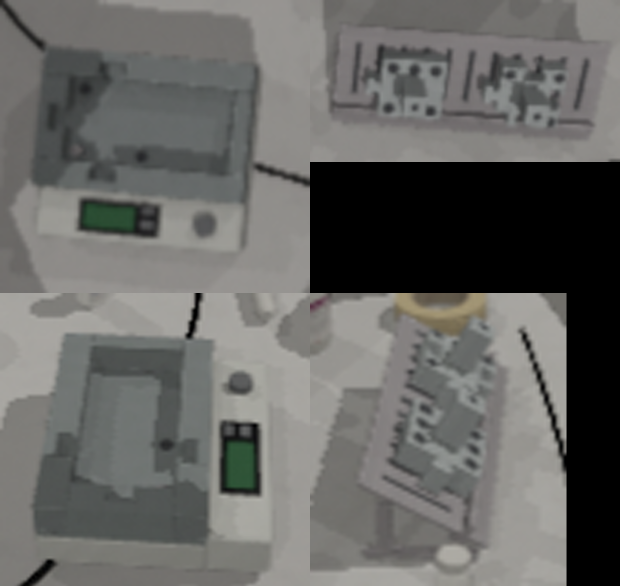

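The crops show the end block (plain) on the left of the rack and the socket block on the right, both tabs toward +y. The heater's cell A is on its left. I'll move the wrist camera over the heater.

```bash
cat >> h.py <<'E'
def toolR(yaw,tilt=0,extra=0):
    "yaw of nest/rack deg; tilt of block z toward -x; extra turn about block z"
    return R.from_euler('z',yaw,degrees=True)*R.from_euler('y',-tilt,degrees=True)*R.from_euler('z',extra,degrees=True)*R.from_matrix(np.diag([-1.,1,-1]))
def delta(pos,Rt):
    o=ctrl.get_obs(); r=rot(o['eef_rot'])
    print('shift mm',(r.inv().apply(np.array(pos)-o['eef_pos'])*1000).round(1),'turn',(r.inv()*Rt).as_rotvec(degrees=True).round(2),'F',o['wrist_force'].round(1),'q',o['q'].round(2),'t',round(o['time_s'],1),'open',round(o['opening'],3))
E
python3 - <<'E'
from h import *
delta([.475,.16,.17],toolR(-6.5))
E
```

```text
shift mm [-377.1 -244.2   85.8] turn [ -0.07  -0.03 -16.12] F [ 0.2 -0.9 -0.3] q [ 0.97  0.18  1.61  0.    1.35 -0.21] t 0.1 open 1.003
```

{"method": "servo_tool", "body": {"series": "-1 -0.377 -0.244 0.086 0 0 -16;-1 -0.377 -0.244 0.086 0 0 -16;-1 -0.377 -0.244 0.086 0 0 -16;-1 -0.377 -0.244 0.086 0 0 -16;-1 -0.377 -0.244 0.086 0 0 -16;-1 -0.377 -0.244 0.086 0 0 -16;-1 -0.377 -0.244 0.086 0 0 -16;-1 -0.377 -0.244 0.086 0 0 -16;-1 -0.377 -0.244 0.086 0 0 -16;-1 -0.377 -0.244 0.086 0 0 -16;-1 -0.377 -0.244 0.086 0 0 -16;-1 -0.377 -0.244 0.086 0 0 -16"}}

```text
time_s: 1.15
eef_pos: [0.4779, 0.1555, 0.1692]
eef_rot: [0.0, 0.06, 0.998, -0.001]
wrist_force: [0.2, -0.3, 0.6]
opening: 0.997
grasp_force: 0.0
```

{"method": "servo_tool", "body": {"series": "-1 0 0 0 0 0 0;-1 0 0 0 0 0 0;-1 0 0 0 0 0 0;-1 0 0 0 0 0 0"}}

```text
time_s: 1.48
eef_pos: [0.4746, 0.1619, 0.1705]
eef_rot: [0.0, 0.057, 0.998, 0.0]
wrist_force: [0.8, 0.2, 0.0]
opening: 1.004
grasp_force: 0.0
```

Run:
```python
from h import *
delta([.475,.16,.17],toolR(-6.5))
i,P,T,f=shot('wrist'); np.savez('pics/w1.npz',i=i,P=P,T=T,f=f)
cv2.imwrite('pics/w1.png',i[...,::-1])
z=P[...,2]
m=np.isfinite(z)&(abs(z-.05)<.004)
p=np.float32(P[m][:,:2]*1000); print(len(p),cv2.minAreaRect(p),np.median(z[m]))
```

```text
shift mm [-0.6 -1.9  0.5] turn [0.01 0.   0.  ] F [0.8 0.2 0. ] q [ 0.09  0.11  1.87  0.    1.16 -1.37] t 1.5 open 1.004
9874 ((526.3125610351562, 100.98857879638672), (149.6980743408203, 308.46954345703125), 18.863859176635742) 0.05017292565648879
```

View pics/w1.png

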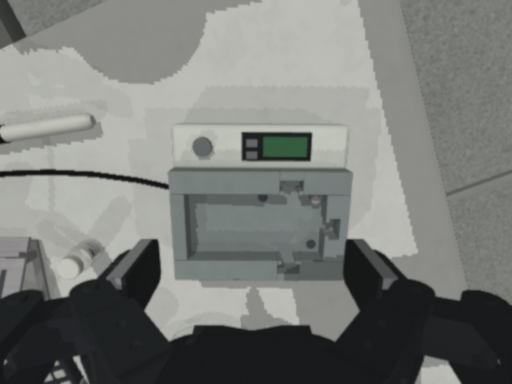

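Wrist view: heater rim spans (168–350, 168–280). Dark flat plugs are at (262,198) and (310,244), and a lighter feature, probably the pin, is at (315,200), the (-x,+y) corner. I'll check this with depth.

Run:
```python
from h import *
d=np.load('pics/w1.npz'); P=d['P']; z=P[...,2]
m=np.zeros_like(z,bool); m[164:290,160:360]=abs(z[164:290,160:360]-.05)<.004
k,l,st,_=cv2.connectedComponentsWithStats(m.astype(np.uint8)); b=1+st[1:,4].argmax(); m=l==b
p=np.float32(P[m][:,:2]*1000); r=cv2.minAreaRect(p); print(len(p),r,np.median(z[m]))
# floor rect (interior)
fl=np.zeros_like(z,bool); fl[180:270,180:335]=(abs(z[180:270,180:335]-.03)<.005)
q=np.float32(P[fl][:,:2]*1000); print('floor',len(q),cv2.minAreaRect(q),np.median(z[fl]))
for a in (-6.5,): 
  yaw=np.radians(a); ex=np.array([np.cos(yaw),np.sin(yaw)]); ey=np.array([-ex[1],ex[0]])
  # walls: interior edges in nest dir via floor-ish percentiles, outer via rim
  for nm,s in (('rim',p),('floor',q)):
    print(nm,[np.percentile(s@e,[0.3,1,99,99.7]).round(1).tolist() for e in (ex,ey)])
for u,v in [(262,198),(310,244),(315,200),(315,197),(312,202)]: print(u,v,np.nanmedian(z[v-2:v+3,u-2:u+3]).round(4),P[v,u].round(4))
# yaw by outer left edge/bottom line of rim: scan
pts=[]
for c in range(180,340,4):
    rr=np.where(m[:,c])[0]; pts.append(P[rr.max(),c,:2]*1000)
pts=np.float32(pts); v=cv2.fitLine(pts,cv2.DIST_HUBER,0,.01,.01).ravel(); print('+x edge',v,np.degrees(np.arctan2(-v[0],v[1])))
pts=[]
for rr in range(185,262,3):
    cc=np.where(m[rr])[0]; pts.append(P[rr,cc.min(),:2]*1000)
pts=np.float32(pts); v=cv2.fitLine(pts,cv2.DIST_HUBER,0,.01,.01).ravel(); print('-y edge',v,np.degrees(np.arctan2(v[1],v[0])))
```

```text
9747 ((504.65472412109375, 165.11163330078125), (148.03143310546875, 97.63904571533203), 83.00360870361328) 0.05018315125292938
floor 8162 ((507.348876953125, 167.38197326660156), (129.27992248535156, 79.45922088623047), 82.99736022949219) 0.030307604892245876
rim [[434.0, 434.3, 530.4, 531.0], [147.9, 148.5, 293.8, 294.7]]
floor [[447.3, 449.3, 520.8, 524.4], [159.3, 159.7, 283.9, 287.6]]
262 198 0.0311 [0.4838 0.1704 0.0317]
310 244 0.0308 [0.5319 0.2092 0.0321]
315 200 0.0405 [0.4876 0.2144 0.0421]
315 197 0.0401 [0.4856 0.2149 0.0401]
312 202 0.0394 [0.4894 0.2119 0.0412]
+x edge [1.2015171e-01 9.9275553e-01 5.5200018e+02 1.6007594e+02] -6.9008584
-y edge [ 9.92555797e-01 -1.21790536e-01  4.85864960e+02  9.37265625e+01] -6.995451
```

The pin is in the (-x,+y) corner (z 40 mm against 31 mm at the two plugs), so no turn is needed. Heater yaw is about -7.0°. Next I'll go to a tilted pre-grasp over the socket block.

Run:
```python
from h import *
d=np.load('pics/w1.npz'); P=d['P'][164:290,160:360].reshape(-1,3)*1000
yaw=np.radians(-7); ex=np.array([np.cos(yaw),np.sin(yaw)]); ey=np.array([-ex[1],ex[0]])
o=np.array([504.65,165.1])-3.5*ey
x=(P[:,:2]-o)@ex; y=(P[:,:2]-o)@ey; z=P[:,2]
r=abs(z-50)<3
s=r&(y>-50)&(y<8); print('-x wall in',np.percentile(x[s&(x<0)&(x>-45)],[98,99.5,100]),'+x wall',np.percentile(x[s&(x>0)],[0,.5,2]))
s=r&(abs(x)<22); print('-y wall',np.percentile(y[s&(y<0)],[95,99.5,100]), '+y', np.percentile(y[r&(x>10)&(x<25)&(y>20)],[0,.5,2]))
print(o)
delta([.461,-.226,.155],toolR(-7,30))
```

```text
-x wall in [-29.63572082 -29.29153241 -29.05120294] +x wall [28.7990635  29.19613116 29.37210618]
-y wall [-58.36581511 -58.02230987 -57.78643138] +y [58.02231137 58.11920428 58.31199382]
[504.2234573  161.62608847]
shift mm [ -30.3 -387.    15.5] turn [  0.15 -29.99   0.5 ] F [ 0.5  0.3 -0.6] q [ 0.09  0.11  1.87  0.    1.16 -1.37] t 1.5 open 0.998
```

{"method": "servo_tool", "body": {"series": "-1 -0.03 -0.387 0.015 0 -30 0.5;-1 -0.03 -0.387 0.015 0 -30 0.5;-1 -0.03 -0.387 0.015 0 -30 0.5;-1 -0.03 -0.387 0.015 0 -30 0.5;-1 -0.03 -0.387 0.015 0 -30 0.5;-1 -0.03 -0.387 0.015 0 -30 0.5;-1 -0.03 -0.387 0.015 0 -30 0.5;-1 -0.03 -0.387 0.015 0 -30 0.5;-1 -0.03 -0.387 0.015 0 -30 0.5;-1 -0.03 -0.387 0.015 0 -30 0.5;-1 -0.03 -0.387 0.015 0 -30 0.5;-1 -0.03 -0.387 0.015 0 -30 0.5"}}

```text
time_s: 2.53
eef_pos: [0.4605, -0.2285, 0.1556]
eef_rot: [0.258, 0.061, 0.964, -0.015]
wrist_force: [-0.2, 1.3, -0.2]
opening: 1.003
grasp_force: 0.0
```

{"method": "servo_tool", "body": {"series": "-1 0 0 0 0 0 0;-1 0 0 0 0 0 0;-1 0 0 0 0 0 0;-1 0 0 0 0 0 0"}}

```text
time_s: 2.87
eef_pos: [0.4608, -0.2257, 0.1553]
eef_rot: [0.258, 0.059, 0.964, -0.015]
wrist_force: [-1.3, -0.2, 0.2]
opening: 1.001
grasp_force: 0.0
```

Run:
```python
from h import *
delta([.461,-.226,.155],toolR(-7,30))
i,P,T,f=shot('wrist'); np.savez('pics/w2.npz',i=i,P=P,T=T,f=f)
cv2.imwrite('pics/w2.png',i[...,::-1])
```

```text
shift mm [-0.1 -0.3  0.4] turn [ 0.13 -0.   -0.02] F [-1.3 -0.2  0.2] q [-0.9  -0.08  2.2   0.57  0.72 -2.72] t 2.9 open 1.001
```

View pics/w2.png

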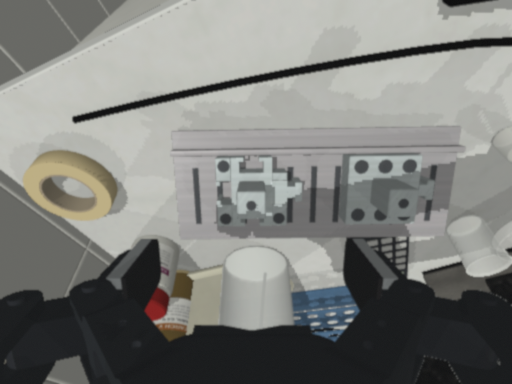

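The wrist view shows the socket block at (250,190), knob at (251,205), cut corner at lower right, and the end block at (385,190). Now the precise poses from depth.

Run:
```python
from h import *
d=np.load('pics/w2.npz'); P=d['P']; i=d['i'].copy()
for nm,(u0,u1) in dict(sock=(205,310),end=(335,445)).items():
    Q=P[145:240,u0:u1].reshape(-1,3)*1000
    # knob top : highest along approx normal
    yaw=-7
    for it in range(4):
        M=R.from_euler('z',yaw,degrees=True)*R.from_euler('y',-30,degrees=True)
        L=M.inv().apply(Q); h=np.nanmax(L[:,2]) if it==0 else top
        k=L[abs(L[:,2]-np.nanpercentile(L[:,2],99.5))<3]; top=np.median(k[:,2])
        k=L[abs(L[:,2]-top)<2]; b=L[abs(L[:,2]-(top-34))<3]
        r=cv2.minAreaRect(np.float32(k[:,:2])); a=(r[2]+45)%90-45
        rb=cv2.minAreaRect(np.float32(b[:,:2]))
        # correct yaw by fitted plane of block top? use edges instead
    print(nm,'top h',top,'knob rect',r,'block top',rb,'h',np.median(b[:,2]))
    kc=np.array([(np.percentile(k[:,j],1)+np.percentile(k[:,j],99))/2 for j in (0,1)])
    print(' ranges knob',np.percentile(k[:,0],[1,99]),np.percentile(k[:,1],[1,99]),' block',np.percentile(b[:,0],[1,99]),np.percentile(b[:,1],[1,99]))
    W=M.apply([*r[0],top]); O=M.apply([*r[0],top-54]); print(' knob top world',W.round(1),'origin',O.round(1))
    A=np.c_[b[:,:2],np.ones(len(b))]; print(' plane tilt resid deg',np.degrees(np.linalg.lstsq(A,b[:,2],rcond=None)[0][:2]))
# rack yaw: high edge of the sheet
M=R.from_euler('z',-7,degrees=True)*R.from_euler('y',-30,degrees=True)
Q=P[120:245,160:470].reshape(-1,3)*1000; L=M.inv().apply(Q)
s=L[:,2]; hist,e=np.histogram(s[np.isfinite(s)],np.arange(-300,-100,2)); print([(e[j],hist[j]) for j in hist.argsort()[-6:]])
```

```text
sock top h -189.732757512624 knob rect ((494.4696960449219, -167.93710327148438), (19.78708267211914, 19.752782821655273), 1.1794036626815796) block top ((494.6711120605469, -161.74343872070312), (56.30394744873047, 67.77192687988281), 1.0988537073135376) h -223.70331635207583
 ranges knob [484.84286075 503.97277791] [-177.4036257  -158.12264927]  block [467.25023562 522.11786131] [-195.11252529 -129.15240222]
 knob top world [ 498.7 -230.4   82.9] origin [ 525.5 -233.7   36.2]
 plane tilt resid deg [0.04007105 0.38990033]
end top h -188.88808484389853 knob rect ((492.9607238769531, -64.63063049316406), (20.112834930419922, 20.5037899017334), 1.5163910388946533) block top ((492.8050537109375, -58.30406188964844), (56.268192291259766, 68.67230987548828), 1.1042883396148682) h -222.87162487412587
 ranges knob [483.2226795  502.46560776] [-74.52714649 -54.92603064]  block [465.19379997 520.19017355] [-92.19081133 -26.16327808]
 knob top world [ 509.6 -127.7   82.9] origin [ 536.4 -131.    36.1]
 plane tilt resid deg [0.04275509 0.51562396]
[(np.int64(-226), np.int64(1234)), (np.int64(-236), np.int64(1282)), (np.int64(-242), np.int64(1446)), (np.int64(-246), np.int64(4242)), (np.int64(-224), np.int64(5046)), (np.int64(-244), np.int64(12357))]
```

Run:
```python
from h import *
delta([.5006,-.2309,.0795],toolR(-6,30))
```

```text
shift mm [ 3.2 -0.1 85.8] turn [-0.38  0.01 -0.91] F [-0.5 -0.5  0.2] q [-0.9  -0.08  2.2   0.57  0.72 -2.72] t 2.9 open 0.997
```

{"method": "servo_tool", "body": {"series": "0 0.003 0 0.02 -0.4 0 -0.9;0 0.003 0 0.03 -0.4 0 -0.9;0 0.003 0 0.04 -0.4 0 -0.9;0 0.003 0 0.05 -0.4 0 -0.9;0 0.003 0 0.06 -0.4 0 -0.9;0 0.003 0 0.068 -0.4 0 -0.9;0 0.003 0 0.075 -0.4 0 -0.9;0 0.003 0 0.081 -0.4 0 -0.9;0 0.003 0 0.086 -0.4 0 -0.9;0 0.003 0 0.086 -0.4 0 -0.9;0 0.003 0 0.086 -0.4 0 -0.9;0 0.003 0 0.086 -0.4 0 -0.9"}}

```text
time_s: 3.92
eef_pos: [0.5006, -0.2322, 0.0796]
eef_rot: [0.259, 0.052, 0.965, -0.014]
wrist_force: [-0.5, -0.9, 0.8]
opening: 0.498
grasp_force: 0.0
```

{"method": "servo_tool", "body": {"series": "0.4 0 0 0 0 0 0;0.4 0 0 0 0 0 0;1 0 0 0 0 0 0;1 0 0 0 0 0 0;1 0 0 0 0 0 0;1 0 0 0 0 0 0;1 0 0 0 0 0 0;1 0 0 0 0 0 0"}}

```text
time_s: 4.58
eef_pos: [0.5006, -0.2323, 0.0798]
eef_rot: [0.259, 0.052, 0.964, -0.014]
wrist_force: [-3.9, 0.5, 5.7]
opening: 0.22
grasp_force: 58.5
```

Run:
```python
from h import *
delta([.5006,-.2309,.0795],toolR(-6,30))
print(ctrl.get_obs()['grasp_force'],ctrl.get_obs()['torque'])
```

```text
shift mm [0.3 1.3 0.2] turn [-0.05  0.03 -0.1 ] F [-3.9  0.5  5.7] q [-0.84  0.18  2.14  0.71  0.54 -2.87] t 4.6 open 0.22
58.46930265426636 [0.20720432 0.36886511 0.10424361]
```

{"method": "servo_tool", "body": {"series": "1 0 0 -0.005 0 0 0;1 0 0 -0.015 0 0 0;1 0 0 -0.035 0 0 0;1 0 0 -0.06 0 0 0;1 0 0 -0.085 0 0 0;1 0 0 -0.11 0 0 0;1 0 0 -0.125 0 0 0;1 0 0 -0.13 0 0 0;1 0 0 -0.13 0 0 0;1 0 0 -0.13 0 0 0"}}

```text
time_s: 5.42
eef_pos: [0.4357, -0.2251, 0.1914]
eef_rot: [0.258, 0.052, 0.965, -0.014]
wrist_force: [0.2, 0.8, -1.2]
opening: 0.222
grasp_force: 59.1
```

Run:
```python
from h import *
delta([.48,0,.20],toolR(-7,0))
delta([.5077,.1902,.16],toolR(-7,0))
```

```text
shift mm [-21.5 228.6   2.6] turn [ 0.25 29.98  0.84] F [ 0.2  0.8 -1.2] q [-0.96 -0.21  2.22  0.53  0.84 -2.72] t 5.4 open 0.222
shift mm [ -7.7 420.6  40.9] turn [ 0.25 29.98  0.84] F [ 0.2  0.8 -1.2] q [-0.96 -0.21  2.22  0.53  0.84 -2.72] t 5.4 open 0.222
```

{"method": "servo_tool", "body": {"series": "1 -0.001 0.02 0 0 2 0;1 -0.002 0.055 0 0 6 0.2;1 -0.003 0.095 0 0.1 11 0.3;1 -0.004 0.135 0 0.1 16 0.4;1 -0.005 0.175 0 0.1 21 0.5;1 -0.006 0.215 0.005 0.2 26 0.6;1 -0.007 0.255 0.01 0.2 29 0.7;1 -0.008 0.295 0.02 0.2 30 0.8;1 -0.008 0.335 0.03 0.2 30 0.8;1 -0.008 0.37 0.041 0.2 30 0.8;1 -0.008 0.4 0.041 0.2 30 0.8;1 -0.008 0.4206 0.041 0.2 30 0.8"}}

```text
time_s: 6.42
eef_pos: [0.5067, 0.1936, 0.1572]
eef_rot: [-0.002, 0.059, 0.998, 0.0]
wrist_force: [0.9, 0.0, -2.4]
opening: 0.222
grasp_force: 59.3
```

{"method": "servo_tool", "body": {"series": "1 0 0 0 0 0 0;1 0 0 0 0 0 0;1 0 0 0 0 0 0;1 0 0 0 0 0 0"}}

```text
time_s: 6.75
eef_pos: [0.5077, 0.1892, 0.1597]
eef_rot: [-0.001, 0.061, 0.998, 0.0]
wrist_force: [0.0, -0.3, -1.6]
opening: 0.224
grasp_force: 59.4
```

Run:
```python
from h import *
delta([.5077,.1902,.16],toolR(-7,0))
i,P,T,f=shot('wrist'); np.savez('pics/w3.npz',i=i,P=P,T=T,f=f)
cv2.imwrite('pics/w3.png',i[...,::-1])
```

```text
shift mm [ 0.2  1.  -0.3] turn [ 0.01 -0.08  0.02] F [ 0.  -0.3 -1.6] q [ 0.14  0.22  1.77  0.    1.15 -1.31] t 6.8 open 0.224
```

View pics/w3.png

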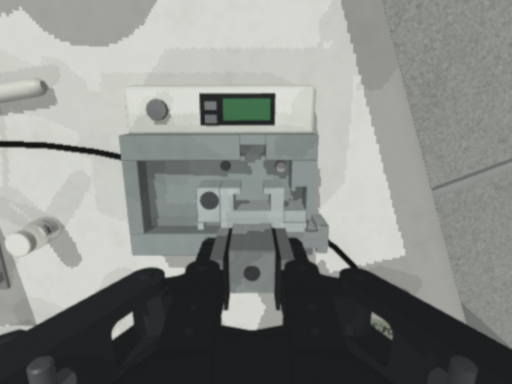

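The block is held upright over cell A: its front edge runs (198–305, ~190), tab at (318,230), with the cut corner toward the pin at (281,168). Next I'll measure the held block against the rim.

```bash
cat > held.py <<'E'
from h import *
o=ctrl.get_obs(); tcp=o['eef_pos']*1000
d=np.load(sys.argv[1]); P=d['P']*1000; T=d['T']
x,y,z=np.moveaxis(P,-1,0); zt=tcp[2]-30
dx,dy=x-tcp[0],y-tcp[1]
m=(abs(z-zt)<6)&(abs(dx)<45)&(abs(dy)<50)
zm=np.median(z[m]); m&=abs(z-zm)<3
yaw=np.radians(-7); ex=np.array([np.cos(yaw),np.sin(yaw)]); ey=np.array([-ex[1],ex[0]])
a=(np.c_[dx[m],dy[m]])@np.c_[ex,ey]; 
print('top z',zm,'expect',zt,'n',len(a)); A=np.c_[a,np.ones(len(a))]; print('tilt deg',np.degrees(np.linalg.lstsq(A,z[m],rcond=None)[0][:2]).round(2))
print('x pct',np.percentile(a[:,0],[0,.5,1,5,50,99]).round(1),'y pct',np.percentile(a[:,1],[0,.5,1,2,98,99,99.5,100]).round(1))
# front edge line: min x per column bin, outside socket/cut
bins=np.arange(-27,29,1.5); pts=[]
for b in bins:
    s=a[(a[:,1]>=b)&(a[:,1]<b+1.5)]
    if len(s)>3: pts.append((b+.75,s[:,0].min()))
pts=np.array(pts); print(pts.round(1).tolist())
g=pts[pts[:,1]<pts[:,1].min()+1.5]; c=np.polyfit(g[:,0],g[:,1],1); print('front edge x at y=0',c[1],'yaw err',-np.degrees(c[0]))
# side -y edge
pts=[]
for b in np.arange(-27,0,1.5):
    s=a[(a[:,0]>=b)&(a[:,0]<b+1.5)]
    if len(s)>3: pts.append((b+.75,s[:,1].min(),s[:,1].max()))
print('sides',np.array(pts).round(1).tolist())
# rim
p=P[100:262,110:345].reshape(-1,3); q=(p[:,:2]-[504.2,161.6])@np.c_[ex,ey]; r=(abs(p[:,2]-50)<2.5)
s=r&(q[:,1]>-50)&(q[:,1]<-10); print('rim -x outer',np.percentile(q[s,0],[.5,1]),'inner',np.percentile(q[s&(q[:,0]<0),0],[99,99.5]),'+x',np.percentile(q[s&(q[:,0]>0),0],[.5,1]),'-y outer',np.percentile(q[r,1],[.3,1]),'-y inner',np.percentile(q[r&(abs(q[:,0])<22)&(q[:,1]<0),1],[99,99.7]))
print('tcp in nest',(tcp[:2]-[504.2,161.6])@np.c_[ex,ey])
E
python3 held.py pics/w3.npz
```

```text
top z 129.61621939485818 expect 130.0075158556539 n 3780
tilt deg [ 0.57 -0.27]
x pct [-28.5 -28.3 -28.2 -27.2 -13.8   5.7] y pct [-27.6 -27.1 -26.9 -26.4  38.9  39.6  39.9  40.5]
[[-26.2, -28.5], [-24.8, -28.3], [-23.2, -28.4], [-21.8, -28.2], [-20.2, -28.4], [-18.8, -28.4], [-17.2, -28.4], [-15.8, -28.3], [-14.2, -28.4], [-12.8, -28.3], [-11.2, -28.3], [-9.8, -28.2], [-8.2, -28.3], [-6.8, -28.2], [-5.2, -28.1], [-3.8, -16.4], [-2.2, -16.5], [-0.8, -16.5], [0.8, -16.2], [2.2, -16.4], [3.8, -16.4], [5.2, -16.3], [6.8, -28.4], [8.2, -28.4], [9.8, -28.2], [11.2, -28.3], [12.8, -28.3], [14.2, -28.5], [15.8, -28.3], [17.2, -19.0], [18.8, -16.3], [20.2, -16.4], [21.8, -16.5], [23.2, -16.3], [24.8, -16.2], [26.2, -16.5], [27.8, -16.2], [29.2, -15.0]]
front edge x at y=0 -28.314460140102124 yaw err -0.04646424811300853
sides [[-26.2, -27.4, 16.4], [-24.8, -26.9, 16.4], [-23.2, -27.1, 16.4], [-21.8, -27.0, 16.4], [-20.2, -27.2, 16.5], [-18.8, -27.4, 16.5], [-17.2, -27.5, 16.0], [-15.8, -27.6, 28.5], [-14.2, -27.6, 27.9], [-12.8, -26.9, 28.0], [-11.2, -26.9, 28.1], [-9.8, -27.3, 28.2], [-8.2, -27.2, 39.9], [-6.8, -27.3, 40.2], [-5.2, 18.3, 40.4], [-3.8, 18.9, 40.3], [-2.2, 18.9, 39.7], [-0.8, 23.3, 40.1]]
rim -x outer [-48.17331434 -48.13436584] inner [-29.64135169 -29.56476929] +x [29.29267801 29.52168214] -y outer [-69.69531055 -69.15074916] -y inner [-57.84805577 -57.68503318]
tcp in nest [ 0.33981007 27.72663065]
```

{"method": "servo_tool", "body": {"series": "1 0 0.0008 0.01 0 0 0;1 0 0.0008 0.022 0 0 0;1 0 0.0008 0.034 0 0 0;1 0 0.0008 0.044 0 0 0;1 0 0.0008 0.052 0 0 0;1 0 0.0008 0.052 0 0 0;1 0 0.0008 0.052 0 0 0;1 0 0.0008 0.052 0 0 0;1 0 0.0008 0.052 0 0 0;1 0 0.0008 0.052 0 0 0;1 0 0.0008 0.052 0 0 0;1 0 0.0008 0.052 0 0 0"}}

```text
time_s: 7.8
eef_pos: [0.5084, 0.1909, 0.109]
eef_rot: [0.0, 0.06, 0.998, 0.0]
wrist_force: [0.7, 1.1, -1.9]
opening: 0.224
grasp_force: 59.4
```

```bash
python3 - <<'E'
from h import *
delta([.5077,.1902,.108],toolR(-7,0))
i,P,T,f=shot('wrist'); np.savez('pics/w4.npz',i=i,P=P,T=T,f=f)
E
python3 held.py pics/w4.npz
```

```text
shift mm [ 0.6 -0.8  1. ] turn [0.05 0.04 0.07] F [ 0.7  1.1 -1.9] q [ 0.14  0.29  1.8   0.    1.05 -1.31] t 7.8 open 0.224
top z 78.85344040046344 expect 78.88163347886903 n 3775
tilt deg [ 0.75 -0.27]
x pct [-28.2 -28.  -27.9 -26.9 -13.4   6. ] y pct [-27.8 -27.2 -27.1 -26.5  38.8  39.4  39.8  40.3]
[[-26.2, -28.0], [-24.8, -27.9], [-23.2, -28.1], [-21.8, -27.9], [-20.2, -28.0], [-18.8, -28.0], [-17.2, -28.2], [-15.8, -27.9], [-14.2, -27.9], [-12.8, -27.9], [-11.2, -28.1], [-9.8, -28.2], [-8.2, -28.2], [-6.8, -28.0], [-5.2, -28.0], [-3.8, -16.1], [-2.2, -16.0], [-0.8, -16.0], [0.8, -16.0], [2.2, -16.0], [3.8, -16.1], [5.2, -16.0], [6.8, -27.9], [8.2, -27.8], [9.8, -28.0], [11.2, -28.1], [12.8, -28.1], [14.2, -28.0], [15.8, -27.9], [17.2, -16.0], [18.8, -16.0], [20.2, -16.0], [21.8, -15.9], [23.2, -16.0], [24.8, -16.1], [26.2, -16.0], [27.8, -15.9], [29.2, -4.7]]
front edge x at y=0 -28.002331565675895 yaw err -0.008678186564107614
sides [[-26.2, -27.8, 16.1], [-24.8, -27.3, 16.2], [-23.2, -27.1, 16.3], [-21.8, -27.2, 16.3], [-20.2, -27.2, 16.4], [-18.8, -27.5, 16.3], [-17.2, -27.6, 15.9], [-15.8, -27.5, 28.0], [-14.2, -27.2, 28.3], [-12.8, -27.2, 27.8], [-11.2, -27.2, 27.9], [-9.8, -27.3, 28.1], [-8.2, -27.3, 40.1], [-6.8, -27.3, 40.1], [-5.2, -26.4, 40.2], [-3.8, 18.8, 40.3], [-2.2, 18.9, 39.9], [-0.8, 19.5, 39.9]]
rim -x outer [-48.35348311 -48.32780455] inner [-29.65653576 -29.6009251 ] +x [29.00485697 29.00855968] -y outer [-59.02284174 -58.04981101] -y inner [-57.40460391 -57.38283966]
tcp in nest [ 0.52696667 29.60870277]
```

{"method": "servo_tool", "body": {"series": "1 0.0007 -0.0006 0 0 0 0;1 0.0007 -0.0006 0 0 0 0;1 0.0007 -0.0006 0.003 0 0 0;1 0.0007 -0.0006 0.006 0 0 0;1 0.0007 -0.0006 0.009 0 0 0;1 0.0007 -0.0006 0.011 0 0 0;1 0.0007 -0.0006 0.013 0 0 0;1 0.0007 -0.0006 0.014 0 0 0;1 0.0007 -0.0006 0.015 0 0 0;1 0.0007 -0.0006 0.015 0 0 0"}}

```text
time_s: 8.68
eef_pos: [0.5073, 0.1903, 0.0933]
eef_rot: [-0.0, 0.06, 0.998, 0.0]
wrist_force: [-0.7, -0.5, -2.3]
opening: 0.227
grasp_force: 59.4
```

{"method": "servo_tool", "body": {"series": "1 0 0 0.002 0 0 0;1 0 0 0.004 0 0 0;1 0 0 0.006 0 0 0;1 0 0 0.008 0 0 0;1 0 0 0.0095 0 0 0;1 0 0 0.011 0 0 0;1 0 0 0.012 0 0 0;1 0 0 0.0125 0 0 0;1 0 0 0.0125 0 0 0;1 0 0 0.0125 0 0 0"}}

```text
time_s: 9.52
eef_pos: [0.5074, 0.1904, 0.0811]
eef_rot: [0.0, 0.06, 0.998, 0.0]
wrist_force: [0.4, -0.1, -2.6]
opening: 0.223
grasp_force: 59.4
```

{"method": "servo_tool", "body": {"series": "1 0 0 0.0005 0 0 0;0.3 0 0 0.0005 0 0 0;0.3 0 0 0 0 0 0;0 0 0 0 0 0 0;0 0 0 0 0 0 0;0 0 0 -0.01 0 0 0;0 0 0 -0.03 0 0 0;0 0 0 -0.055 0 0 0;-0.5 0 0 -0.08 0 0 0;-1 0 0 -0.1 0 0 0;-1 0 0 -0.11 0 0 0;-1 0 0 -0.11 0 0 0"}}

```text
time_s: 10.52
eef_pos: [0.5092, 0.1906, 0.1944]
eef_rot: [0.003, 0.06, 0.998, 0.001]
wrist_force: [0.7, -0.2, -0.5]
opening: 0.995
grasp_force: 0.0
```

Run:
```python
from h import *
i,P,T,f=shot('wrist'); np.savez('pics/w5.npz',i=i,P=P,T=T,f=f)
cv2.imwrite('pics/w5.png',i[...,::-1])
yaw=np.radians(-7); E=np.array([[np.cos(yaw),-np.sin(yaw)],[np.sin(yaw),np.cos(yaw)]])
Q=P.reshape(-1,3)*1000; q=(Q[:,:2]-[504.2,161.6])@E
for nm,x0,x1,y0,y1 in [('blk -x-y',-26,-14,5,20),('blk +x-y',14,26,5,20),('blk +x+y',14,26,38,54),('rim -x',-46,-32,-50,10),('rim+x',32,46,-50,0),('knob',-9,9,20,38)]:
    s=(q[:,0]>x0)&(q[:,0]<x1)&(q[:,1]>y0)&(q[:,1]<y1); print(nm,np.nanpercentile(Q[s,2],[10,50,90]).round(1),s.sum())
# knob
k=(Q[:,2]>80)&(Q[:,2]<88)&(abs(q[:,0])<16)&(abs(q[:,1]-28)<18); print('knob',cv2.minAreaRect(np.float32(q[k])))
# pregrasp over end block at rack yaw -6
M=R.from_euler('z',-6,degrees=True)*R.from_euler('y',-30,degrees=True)
O=np.array([536.4,-131.0,36.1])
delta((O+M.apply([0,0,135]))/1000,toolR(-6,30))
```

```text
blk -x-y [252.4 263.9 268.5] 3243
blk +x-y [49.6 50.4 51.4] 199
blk +x+y [49.4 50.4 51.4] 210
rim -x [49.5 50.3 51.2] 1188
rim+x [49.5 50.3 51.1] 765
knob [ 84.1 245.9 258.2] 1898
knob ((-0.10465240478515625, 29.072261810302734), (20.21176528930664, 19.63953399658203), 0.297146737575531)
shift mm [   0.7 -316.8   38.9] turn [ -0.17 -29.84  -0.93] F [ 0.1 -0.2 -0. ] q [ 0.14  0.17  1.75  0.    1.21 -1.31] t 10.6 open 0.998
```

View pics/w5.png

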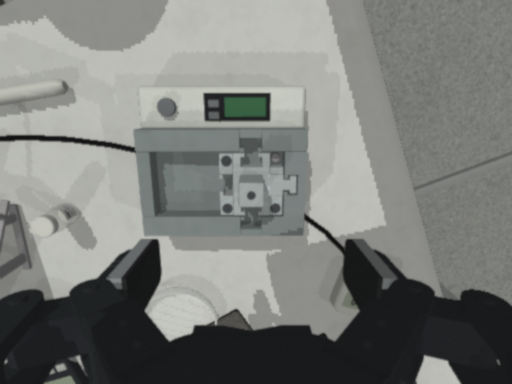

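The socket block sits flush (block top 50.4, rim 50.3 mm) at (252,185), with its tab in the slot at (290,184). Now for the end block.

{"method": "servo_tool", "body": {"series": "-1 0 -0.03 0.005 0 -3 -0.1;-1 0 -0.07 0.01 0 -8 -0.3;-1 0 -0.11 0.015 0 -13 -0.5;-1 0 -0.15 0.02 -0.1 -18 -0.6;-1 0.001 -0.19 0.025 -0.1 -23 -0.7;-1 0.001 -0.23 0.03 -0.1 -28 -0.8;-1 0.001 -0.265 0.035 -0.1 -30 -0.9;-0.5 0.001 -0.295 0.039 -0.1 -30 -0.9;0 0.0007 -0.3168 0.039 -0.1 -29.9 -0.9;0 0.0007 -0.3168 0.039 -0.1 -29.9 -0.9;0 0.0007 -0.3168 0.039 -0.1 -29.9 -0.9;0 0.0007 -0.3168 0.039 -0.1 -29.9 -0.9"}}

```text
time_s: 11.57
eef_pos: [0.4676, -0.1234, 0.1505]
eef_rot: [0.256, 0.051, 0.965, -0.014]
wrist_force: [-0.2, -0.2, -0.5]
opening: 0.5
grasp_force: 0.0
```

Run:
```python
from h import *
M=R.from_euler('z',-6,degrees=True)*R.from_euler('y',-30,degrees=True)
O=np.array([536.4,-131.0,36.1])
delta((O+M.apply([0,0,50]))/1000,toolR(-6,30))
i,P,T,f=shot('wrist')
L=M.inv().apply(P[100:300].reshape(-1,3)*1000)-M.inv().apply(O)
k=(abs(L[:,2]-54)<3)&(abs(L[:,0])<18)&(abs(L[:,1])<18); print('knob',k.sum(),cv2.minAreaRect(np.float32(L[k][:,:2])),np.median(L[k][:,2]))
```

```text
shift mm [-3.1 -0.3 83.7] turn [-0.05 -0.24 -0.08] F [-0.2 -0.2 -0.5] q [-0.68 -0.18  2.29  0.47  0.63 -2.47] t 11.6 open 0.5
knob 814 ((-0.32477283477783203, 0.6082592010498047), (19.778352737426758, 19.877180099487305), 0.5165311098098755) 54.046768791642876
```

{"method": "servo_tool", "body": {"series": "0 -0.002 0.0003 0.015 0 0 0;0 -0.002 0.0003 0.028 0 0 0;0 -0.002 0.0003 0.04 0 0 0;0 -0.002 0.0003 0.05 0 0 0;0 -0.002 0.0003 0.06 0 0 0;0 -0.002 0.0003 0.068 0 0 0;0 -0.002 0.0003 0.075 0 0 0;0 -0.002 0.0003 0.08 0 0 0;0 -0.002 0.0003 0.084 0 0 0;0 -0.002 0.0003 0.084 0 0 0;0 -0.002 0.0003 0.084 0 0 0;0 -0.002 0.0003 0.084 0 0 0"}}

```text
time_s: 12.62
eef_pos: [0.5119, -0.1284, 0.0803]
eef_rot: [0.258, 0.051, 0.965, -0.014]
wrist_force: [0.6, -0.3, -0.6]
opening: 0.502
grasp_force: 0.0
```

{"method": "servo_tool", "body": {"series": "0.4 0 0 0 0 0 0;0.4 0 0 0 0 0 0;1 0 0 0 0 0 0;1 0 0 0 0 0 0;1 0 0 0 0 0 0;1 0 0 0 0 0 0;1 0 0 0 0 0 0;1 0 0 0 0 0 0"}}

```text
time_s: 13.28
eef_pos: [0.5119, -0.1287, 0.0806]
eef_rot: [0.258, 0.051, 0.965, -0.015]
wrist_force: [-4.9, 1.6, 6.2]
opening: 0.223
grasp_force: 58.3
```

{"method": "servo_tool", "body": {"series": "1 0 0 -0.005 0 0 0;1 0 0 -0.015 0 0 0;1 0 0 -0.035 0 0 0;1 0 0 -0.06 0 0 0;1 0 0 -0.085 0 0 0;1 0 0 -0.11 0 0 0;1 0 0 -0.125 0 0 0;1 0 0 -0.13 0 0 0;1 0 0 -0.13 0 0 0;1 0 0 -0.13 0 0 0"}}

```text
time_s: 14.12
eef_pos: [0.4472, -0.1214, 0.1922]
eef_rot: [0.257, 0.051, 0.965, -0.014]
wrist_force: [-1.0, 0.0, -1.5]
opening: 0.223
grasp_force: 59.3
```

Run:
```python
from h import *
yaw=np.radians(-7); ey=np.array([-np.sin(yaw),np.cos(yaw)])
p=np.array([504.2,161.6])-28.75*ey; print(p)
delta([p[0]/1000,p[1]/1000,.185],toolR(-7,0))
```

```text
[500.69625638 133.06429814]
shift mm [-19.4 258.7  19. ] turn [ 0.15 29.88  0.93] F [-1.   0.  -1.5] q [-0.71 -0.33  2.31  0.42  0.77 -2.42] t 14.1 open 0.223
```

{"method": "servo_tool", "body": {"series": "1 -0.002 0.02 0.002 0 3 0.1;1 -0.004 0.05 0.004 0 8 0.3;1 -0.007 0.085 0.007 0.1 13 0.4;1 -0.01 0.12 0.01 0.1 18 0.5;1 -0.012 0.155 0.012 0.1 23 0.7;1 -0.015 0.19 0.014 0.1 28 0.8;1 -0.018 0.225 0.017 0.2 30 0.9;1 -0.0194 0.245 0.019 0.2 29.9 0.9;1 -0.0194 0.2587 0.019 0.2 29.9 0.9;1 -0.0194 0.2587 0.019 0.2 29.9 0.9;1 -0.0194 0.2587 0.019 0.2 29.9 0.9;1 -0.0194 0.2587 0.019 0.2 29.9 0.9"}}

```text
time_s: 15.12
eef_pos: [0.5003, 0.1326, 0.1841]
eef_rot: [-0.001, 0.061, 0.998, -0.001]
wrist_force: [0.0, -0.5, -2.3]
opening: 0.219
grasp_force: 59.5
```

{"method": "servo_tool", "body": {"series": "1 0 0 0.012 0 0 0;1 0 0 0.028 0 0 0;1 0 0 0.044 0 0 0;1 0 0 0.058 0 0 0;1 0 0 0.068 0 0 0;1 0 0 0.074 0 0 0;1 0 0 0.076 0 0 0;1 0 0 0.076 0 0 0;1 0 0 0.076 0 0 0;1 0 0 0.076 0 0 0;1 0 0 0.076 0 0 0;1 0 0 0.076 0 0 0"}}

```text
time_s: 16.12
eef_pos: [0.5012, 0.133, 0.1101]
eef_rot: [0.001, 0.061, 0.998, -0.0]
wrist_force: [-0.1, -0.0, -2.3]
opening: 0.22
grasp_force: 59.5
```

```bash
python3 - <<'E'
from h import *
delta([.5007,.1331,.109],toolR(-7,0))
i,P,T,f=shot('wrist'); np.savez('pics/w6.npz',i=i,P=P,T=T,f=f)
cv2.imwrite('pics/w6.png',i[...,::-1])
E
python3 held.py pics/w6.npz
```

```text
shift mm [0.5 0.  1.1] turn [-0.05  0.07  0.05] F [-0.1 -0.  -2.3] q [ 0.03  0.24  1.86 -0.    1.04 -1.42] t 16.1 open 0.22
top z 79.658553355903 expect 80.01041892294452 n 5578
tilt deg [ 0.44 -0.1 ]
x pct [-28.9 -28.6 -28.6 -27.9 -15.9   5.3] y pct [-27.7 -27.3 -27.  -26.5  48.   48.2  48.4  49.8]
[[-26.2, -28.7], [-24.8, -28.6], [-23.2, -28.6], [-21.8, -28.9], [-20.2, -28.7], [-18.8, -28.7], [-17.2, -28.7], [-15.8, -28.6], [-14.2, -28.5], [-12.8, -28.7], [-11.2, -28.6], [-9.8, -28.7], [-8.2, -28.6], [-6.8, -28.6], [-5.2, -28.7], [-3.8, -28.6], [-2.2, -28.6], [-0.8, -28.7], [0.8, -28.5], [2.2, -28.6], [3.8, -28.7], [5.2, -28.7], [6.8, -28.6], [8.2, -28.7], [9.8, -28.5], [11.2, -28.6], [12.8, -28.7], [14.2, -28.6], [15.8, -28.6], [17.2, -28.5], [18.8, -28.7], [20.2, -28.8], [21.8, -28.6], [23.2, -28.8], [24.8, -28.5], [26.2, -28.7], [27.8, -28.5], [29.2, -15.9]]
front edge x at y=0 -28.639083207213627 yaw err -0.08008557310602023
sides [[-26.2, -27.1, 28.2], [-24.8, -27.3, 28.0], [-23.2, -27.3, 27.9], [-21.8, -27.4, 28.0], [-20.2, -27.5, 28.0], [-18.8, -27.5, 28.1], [-17.2, -27.7, 2
[... 702 characters left out ...]
                                              ~~~~~~~~~~~~~^^^^^^^^^^^^^^^^^^^^^^^^^^
    return _quantile_unchecked(
        a, q, axis, out, overwrite_input, method, keepdims, weights)
    return _ureduce(a,
                    func=_quantile_ureduce_func,
    ...<5 lines>...
                    overwrite_input=overwrite_input,
                    method=method)
    r = func(a, **kwargs)
    result = _quantile(arr,
                       quantiles=q,
    ...<2 lines>...
                       out=out,
                       weights=wgt)
    slices_having_nans = np.isnan(arr[-1, ...])
                                  ~~~^^^^^^^^^
IndexError: index -1 is out of bounds for axis 0 with size 0
```

View pics/w6.png

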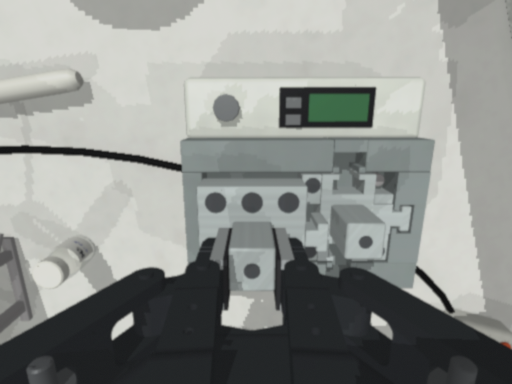

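The end block is held at (250,220), square, with its tab over the first block's socket. The measured offset is under 0.3 mm, so I'll descend straight.

{"method": "servo_tool", "body": {"series": "1 0 0 0.003 0 0 0;1 0 0 0.006 0 0 0;1 0 0 0.009 0 0 0;1 0 0 0.011 0 0 0;1 0 0 0.013 0 0 0;1 0 0 0.014 0 0 0;1 0 0 0.015 0 0 0;1 0 0 0.015 0 0 0"}}

```text
time_s: 16.83
eef_pos: [0.5007, 0.1329, 0.0943]
eef_rot: [-0.0, 0.061, 0.998, -0.001]
wrist_force: [0.0, 0.3, -2.3]
opening: 0.22
grasp_force: 59.5
```

{"method": "servo_tool", "body": {"series": "1 0 0 0.002 0 0 0;1 0 0 0.004 0 0 0;1 0 0 0.006 0 0 0;1 0 0 0.008 0 0 0;1 0 0 0.0095 0 0 0;1 0 0 0.011 0 0 0;1 0 0 0.012 0 0 0;1 0 0 0.013 0 0 0;1 0 0 0.013 0 0 0;1 0 0 0.013 0 0 0"}}

```text
time_s: 17.67
eef_pos: [0.5008, 0.1329, 0.0815]
eef_rot: [-0.0, 0.061, 0.998, -0.001]
wrist_force: [-0.1, 0.2, -3.5]
opening: 0.224
grasp_force: 59.5
```

{"method": "servo_tool", "body": {"series": "1 0 0 0.0005 0 0 0;0.3 0 0 0.0005 0 0 0;0.3 0 0 0 0 0 0;0.2 0 0 0 0 0 0;0.2 0 0 0 0 0 0;0.2 0 0 -0.01 0 0 0;0.2 0 0 -0.03 0 0 0;0.2 0 0 -0.055 0 0 0;0.2 0 0 -0.08 0 0 0;0.2 0 0 -0.1 0 0 0;-1 0 0 -0.11 0 0 0;-1 0 0 -0.11 0 0 0"}}

```text
time_s: 18.67
eef_pos: [0.5026, 0.1331, 0.1947]
eef_rot: [0.003, 0.061, 0.998, -0.0]
wrist_force: [0.7, -0.0, -0.1]
opening: 0.669
grasp_force: 0.0
```

{"method": "servo_tool", "body": {"series": "-1 0.01 0 0 0 0 0;-1 0.03 0 0 0 0 0;-1 0.03 0 0 0 0 0;-1 0.03 0 0 0 0 0;-1 0.03 0 0 0 0 0"}}

```text
time_s: 19.08
eef_pos: [0.4704, 0.1366, 0.1905]
eef_rot: [-0.001, 0.061, 0.998, -0.001]
wrist_force: [0.1, 0.2, -0.1]
opening: 1.004
grasp_force: 0.0
```

Run:
```python
from h import *
i,P,T,f=shot('wrist')
cv2.imwrite('pics/w7.png',i[...,::-1])
yaw=np.radians(-7); E=np.array([[np.cos(yaw),-np.sin(yaw)],[np.sin(yaw),np.cos(yaw)]])
Q=P.reshape(-1,3)*1000; q=(Q[:,:2]-[504.2,161.6])@E
for nm,x0,x1,y0,y1 in [('A -x-y',-26,-14,5,20),('A +x-y',14,26,5,20),('A +x+y',14,26,38,54),('B-x-y',-26,-14,-54,-38),('B+x-y',14,26,-54,-38),('B+x+y',14,26,-20,-5),('B-x+y',-26,-14,-20,-5),('tab',-4,4,5,10),('rim -x',-46,-32,-50,10),('rim+x',32,46,-50,0)]:
    s=(q[:,0]>x0)&(q[:,0]<x1)&(q[:,1]>y0)&(q[:,1]<y1)&(Q[:,2]<110); print(nm,np.nanpercentile(Q[s,2],[10,50,90]).round(1) if s.sum() else None,s.sum())
```

```text
A -x-y [49.5 50.3 51.2] 215
A +x-y [49.4 50.3 51.1] 197
A +x+y [49.6 50.5 51.4] 81
B-x-y [49.6 50.5 51.3] 240
B+x-y [49.7 50.5 51.3] 187
B+x+y [49.5 50.4 51.3] 162
B-x+y [49.6 50.4 51.3] 221
tab [49.4 50.2 51. ] 42
rim -x [49.4 50.3 51.1] 1084
rim+x [49.4 50.3 51.1] 735
```

View pics/w7.png

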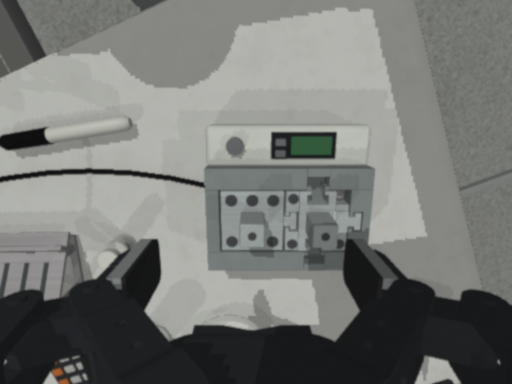

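Both blocks sit flush with the rim, at (250,220) and (322,220), with the tab locked at (290,220). The marker and vial are visible and look undisturbed. Handing in.

```bash
python3 -c "
from bench import ctrl
print(ctrl.hand_in())"
```

```text
the job is handed in; nothing more can be done
None
```

The job is handed in: both blocks lie flush in the heater well (tops within 0.2 mm of the rim by depth reading), with the cut-corner block over the pin at (-x,+y) and the other block's tab locked into it, after about 19 s of robot time; I planned no contact with the beaker, vial or marker, but did not re-measure them afterwards.

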